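Close the tube end-clamp from its control row

TASK

Clamp the rubber tube from the control row in front of it, only pressing with the fingertips and picking nothing up: first rock the rocker over so that its ridged end is fully down, then push the square key fully in so that it stays in, then press the large mushroom button fully down and keep holding it down; the program finishes while it is still held, with the clamp pad keeping the tube close to its end stop. Leave the small round button unpressed, do not touch the tube yourself, and do not shift the tally counter, the stamp or the screwdriver.

Things in the scene. Friction and masses are not known exactly. Their poses are not given: they have to be found in the camera images.
- station: Fixed aluminium plate, 146 x 344 x 10 mm; x away from the robot (edges -46, +100 mm), y left along the row, z up, origin on the bench under the row's middle. Four grey boxes (78 x 76 mm, tops 46 mm above the bench) stand in a row along y, 80 mm apart, in any order. Behind them at x = 72 mm: tube nest, end stop (face at y = -28 mm), air cylinder with pad, all under 57 mm high.
- rocker_ridged_end (a point): Point to press on the rocker's ridged end (away from the robot): on its top face, 22 mm from the pivot line, moving with it; about 65 mm above the bench at the start, 8.8 mm lower when fully over. Black V-shaped paddle, 60 mm along the station's x, 34 mm wide, a thin bar across the ridged end. Takes 2 to 4 N to a hard stop and stays where it is left.
- rocker (a joint): Tilt of the rocker (rad): -0.2 ridged end fully up (start near this), +0.2 ridged end fully down.
- square_key_top (a point): Centre of the flat top of the black square key, 32 x 32 mm, 66 mm above the bench when out and moving with the key. Pushes straight down 6 mm against about 3 N of friction to a hard stop and stays in when let go.
- square_key (a joint): Travel of the square key (m): 0 out, 0.006 fully in.
- mushroom_top (a point): Centre of the top of the large black mushroom button, cap 42 mm across, 74 mm above the bench when up and moving with it. Sprung: 1.5 N starts it, 5.5 N holds it fully down (8 mm, hard stop); it rises when let go. It drives the clamp pad.
- mushroom (a joint): Travel of the mushroom button (m): 0 up, 0.008 fully down. The clamp pad moves 1.75 times as far toward the tube and pushes it along the nest.
- small_button_top (a point): Centre of the top of the small round black button, 16 mm across, 57 mm above the bench; not to be pressed.
- small_button (a joint): Travel of the small round button (m): 0 up, 0.004 fully down.
- tube_center (a point): Centre of the black rubber tube (27 mm thick, 59 mm long) that lies along the station's y in the nest, its top 47 mm above the bench. At the start there are 9 to 12 mm between its end and the stop; the pad pushes it to within a few mm of the stop. Not to be touched by the robot.
- tally: White hand tally counter, 27 x 67 x 55 mm, standing loose on the right end of the base plate behind the row; bystander. Origin under its middle.
- lot_stamp: Stamp with a turned wooden handle, 25 x 34 x 64 mm, standing loose on the bench in front of the station; bystander. Origin under its middle.
- screwdriver: Red-handled screwdriver, 190 mm long, 25 mm thick, lying loose near the bench's front edge; bystander. Origin under its middle.
Mind the look-alikes: they are no part of the job. What is shaped like the part that bears tube_center but white or yellow is not meant.

How it is judged:
By the outcome, as a careful person would: the job done as asked, in the order asked, and still so for the second after the job is handed in, while the arm keeps its last pose, push and grip.
It also fails if it takes over 42 s, if anything falls off the work surface, if the arm or the gripper's body presses on something with over 40 N, if the wrist force passes 120 N, or if a joint passes its speed limit or range.

ROBOT

A 6-joint arm with a two-finger parallel gripper is mounted at the origin on a cart in front of the work surface, level with it; the furniture and walls round the work are solid. World frame = base frame: x ahead of the robot, y to its left, z up, the work surface at z = 0. Lengths are in m, angles in rad, forces in N, time in s.
With the tool pointing down it reaches from about 0.35 to 0.95 m from the base axis. Payload 17.4 kg.
Tool frame: the origin (TCP) lies at the very end of the fingers, on their centre line; the grasp point (between the pads) lies 19 mm behind it; z points along the fingers, y is the line along which they close (so a half turn about z gives the same grasp; the last joint's range is limited). The gripper opens to 93 mm and grips with 3 to 60 N. Pads are 15 mm wide; open, the fingers measure 128 mm over their backs; the gripper's body (75 mm by 188 mm) begins 65 mm behind the grasp point.
Start: joints at [1.16, 0.116, 1.442, -0, 1.584, -0.038], TCP at [0.246, 0.629, 0.219] pointing down, gripper open.
Joint ranges: [-2.83, 2.83], [-0.83, 2.19], [0.07, 2.5], [-1.14, 4.28], [0.01, 3], [-2.97, 2.97]. Speed limits (rad/s): [1.89, 1.89, 2.22, 3.14, 3.14, 3.14].

INTERFACE

Orientations are given as a unit quaternion [w, x, y, z].
In Python, from rig import * gives the robot as it stands.
- The arm moves only by the tool apply_moves, never from a script. Its argument "rows" is a list of rows, each a list of 2 entries, a list of its own where there are three numbers: the shift along the tool's x, y, z in m, then the turn, a rotation vector about the tool's x, y, z in rad. A call has 1 to 12 rows; each row shifts and turns the commanded pose from where the row before left it, along the tool's axes as they then stand; what a row does not reach is not made up. A row lasts 1/12 s, in which the tool goes at most 41.7 mm and 7.16 degrees, less where a joint would pass 70% of its speed; a pose out of reach is approached as far as the arm can. A call is refused whole if a number of a shift passes 0.0417 or a number of a turn 0.125, either way. A call with a gripper value outside its range is refused whole. "grip" is the gripper command: -1 is fully open, 1 is shut, values between are in proportion, set as the call begins (left out, the last holds). The fingers move at their own pace and stop on an object; "force" is the grip in N (left out, the last holds). Time passes only in rows, so rows that do not move let the fingers close. It gives the time, the measured TCP pose, the force, the opening and the grip force at its end, in the units of the state.
- state(): the state, without advancing time (a new reading comes with each control period).
- snapshot(name): name is "side" or "top"; returns (picture, depth): 480x640x3 uint8, red, green, blue; 480x640 float32, m along the optical axis (not along the pixel's ray), 0 where there is no reading.
- camera_info(name): a dict with "fov_y" (degrees; the focal length in pixels is half the picture's height over the tangent of half this angle, whatever the lens; pixels are square), "cx", "cy" (the principal point, pixels), "eye" and "attitude" of the camera in the world. Camera axes: x right, y up, looking along -z (the intrinsics and any distortion apply to the point x, -y, -z); pixel columns grow to the right and rows downward; lengths in m; the calibration is good to about 2 mm. A picture is of the moment at which its call begins. camera_info takes no time and is no camera call.
- hand_in(): hands the job in; it is judged then, once.
The state is a dict: "clock": time; "joints": joint angles; "qvel": joint speeds; "tau": joint torques, N m; "tcp_pos": TCP position; "ee_rot": TCP orientation; "contact_force": force on the tool from outside, world axes, zero at the start; "torque": the same for the moment, N m; "opening": finger opening in m; "gripper_force": force on a finger pad.
Only numpy, scipy, OpenCV 4.12 (cv2) and the standard library are available. Lean on these libraries where they do the work, as an engineer would, in place of code of your own. Each camera call takes 0.05 s, during which the arm holds its last target. There are 200 camera calls.

## Working session

There is one attempt and no reset: what is moved stays moved. The work goes in short steps, Python scripts to look and compute and a tool call to move; the robot and the scene stay as the last step left them, time stands still between calls to the robot, and variables do not carry over. Pictures are saved under pics/ and viewed, at most 10 in all, crops included, and the job is handed in when it is done.

Besides the shell and the picture viewer there is one more tool, called after ">>>" by a JSON object that holds its "op" and its "data". apply_moves: Moves the arm, as the interface text tells. Its arguments: {"type":"object","properties":{"rows":{"type":"array"},"grip":{"type":"number"},"force":{"type":"number"}},"required":["rows"]}

```bash
mkdir -p pics; ls
cat > h.py <<'E'
from rig import *
import numpy as np, cv2
from scipy.spatial.transform import Rotation as R
def cam(n):
    c=camera_info(n); return c
def rot(a):
    a=np.array(a,float)
    return a if a.shape==(3,3) else R.from_quat(a,scalar_first=True).as_matrix()
def px2w(c,d,u,v):
    f=240/np.tan(np.radians(c['fov_y'])/2)
    z=d[int(v),int(u)] if np.ndim(d)==2 else d
    p=np.array([(u-c['cx'])/f*z,-(v-c['cy'])/f*z,-z])
    return rot(c['attitude'])@p+np.array(c['eye'])
E
python3 - <<'E'
from h import *
for n in('side','top'):
    p,d=snapshot(n); cv2.imwrite(f'pics/{n}0.png',p[:,:,::-1]); np.save(f'{n}_d.npy',d); print(n,camera_info(n))
print(state())
E
```

```text
pics
side {'fov_y': 48.40926250575034, 'cx': 328.5453833879164, 'cy': 241.86948412994238, 'eye': array([ 0.03873041, -0.58001665,  0.43753648]), 'attitude': array([ 0.7954337 ,  0.52028631, -0.18020336, -0.25320768])}
top {'fov_y': 48.53690148482127, 'cx': 323.1376721956874, 'cy': 240.726856322842, 'eye': array([0.29830848, 0.13384452, 1.17023775]), 'attitude': array([-0.69913842, -0.08814865,  0.08541857,  0.70437132])}
{'clock': 0.1, 'joints': array([ 1.16018259e+00,  1.16430256e-01,  1.44216818e+00,  1.00594602e-05,
        1.58402531e+00, -3.77900247e-02]), 'qvel': array([-0.0007622 , -0.00120132, -0.0006874 ,  0.00050208, -0.00043796,
        0.00032205]), 'tau': array([ 2.37187342e-03, -7.22885728e+01, -6.23868513e+01,  7.82421464e-02,
        2.28194782e-02, -3.75086142e-05]), 'tcp_pos': array([0.24579346, 0.62846363, 0.21800305]), 'ee_rot': array([-1.19523935e-04,  1.85334027e-01,  9.82675446e-01, -5.01524795e-04]), 'contact_force': array([ 0.06822426,  0.77126644, -0.45293425]), 'torque': array([ 0.00671959,  0.01168252, -0.0174168 ]), 'gripper_force': 0.0, 'opening': 0.0930739849670296}
```

View pics/top0.png

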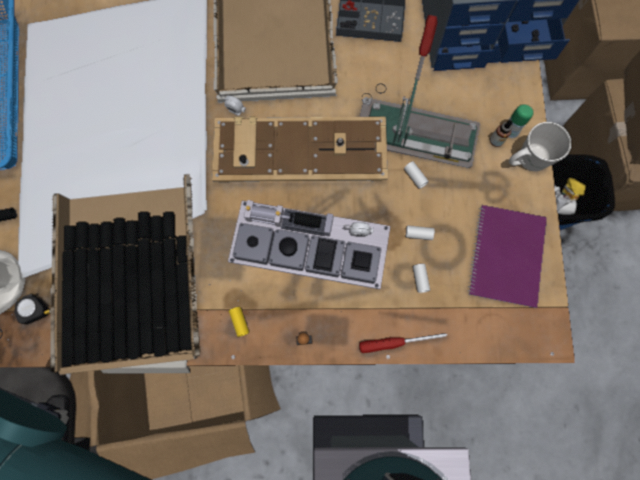

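View pics/side0.png

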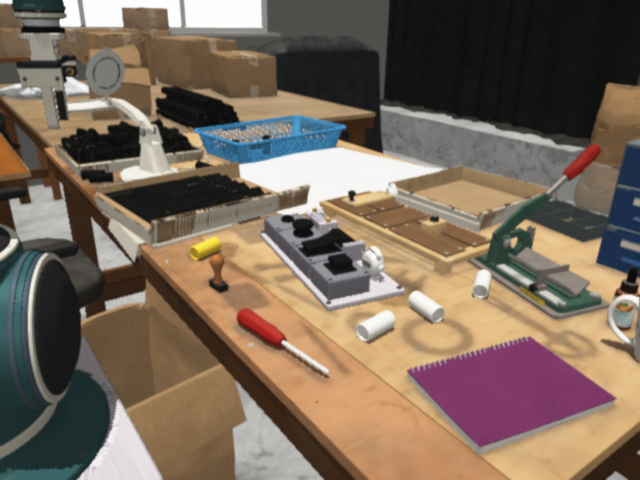

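The top view shows the station around (310,245), with four boxes from left to right. They look like the small button (252,241), mushroom (288,246), rocker (325,255) and square key (361,261). Next I'll measure the pose and check it in one crop.

```bash
cat >> h.py <<'E'
def w2px(c,P):
    f=240/np.tan(np.radians(c['fov_y'])/2)
    q=(np.atleast_2d(P)-np.array(c['eye']))@rot(c['attitude'])
    return np.c_[c['cx']+f*q[:,0]/-q[:,2], c['cy']-f*q[:,1]/-q[:,2]]
def cloud(c,d):
    f=240/np.tan(np.radians(c['fov_y'])/2)
    v,u=np.mgrid[:480,:640]
    P=np.stack([(u-c['cx'])/f*d,-(v-c['cy'])/f*d,-d],-1)
    return P@rot(c['attitude']).T+np.array(c['eye'])
E
python3 - <<'E'
from h import *
c=camera_info('top'); d=np.load('top_d.npy'); P=cloud(c,d)
for u,v in[(252,241),(288,246),(327,250),(323,266),(361,261),(306,221),(358,229),(345,275),(230,320),(300,300)]: print((u,v),P[v,u].round(4))
sub=P[195:295,220:395]; z=sub[...,2]
print(np.histogram(z,bins=np.arange(-.01,.09,.005)))
m=(z>.041)&(z<.051); 
# limit to box row: largest component after open
vv,uu=np.nonzero(m); 
m8=cv2.morphologyEx(m.astype(np.uint8),cv2.MORPH_CLOSE,np.ones((9,9)))
m8=cv2.morphologyEx(m8,cv2.MORPH_OPEN,np.ones((15,15)))
n,l,s,_=cv2.connectedComponentsWithStats(m8); print(s)
k=1+np.argmax(s[1:,4]); mm=(l==k)
r=cv2.minAreaRect(sub[mm][:,:2].astype(np.float32)*1000); print(r)
# base plate
m=(z>.004)&(z<.09); m8=cv2.morphologyEx(m.astype(np.uint8),cv2.MORPH_OPEN,np.ones((7,7)))
n,l,s,_=cv2.connectedComponentsWithStats(m8);k=1+np.argmax(s[1:,4]); r2=cv2.minAreaRect(sub[l==k][:,:2].astype(np.float32)*1000); print(r2,s)
p=cv2.imread('pics/top0.png'); cv2.imwrite('pics/crop_top.png',cv2.resize(p[195:295,225:395],None,fx=4.6,fy=4.6,interpolation=cv2.INTER_CUBIC))
E
```

```text
(252, 241) [0.5787 0.2908 0.0564]
(288, 246) [0.5621 0.2115 0.0767]
(327, 250) [0.5549 0.1291 0.0676]
(323, 266) [0.5216 0.1379 0.0609]
(361, 261) [0.5316 0.057  0.0622]
(306, 221) [0.6263 0.1747 0.0439]
(358, 229) [0.6039 0.0614 0.0557]
(345, 275) [0.5044 0.091  0.047 ]
(230, 320) [0.4149 0.3417 0.0031]
(300, 300) [0.4574 0.1892 0.0037]
(array([  75, 3183, 4340, 1113, 1445,  302,  270,  184,  215,  224, 1301,
       3114,  508,  153,  340,  351,  236,   86,    0]), array([-0.01 , -0.005,  0.   ,  0.005,  0.01 ,  0.015,  0.02 ,  0.025,
        0.03 ,  0.035,  0.04 ,  0.045,  0.05 ,  0.055,  0.06 ,  0.065,
        0.07 ,  0.075,  0.08 ,  0.085]))
[[    0     0   175   100 13774]
 [   16     9    44    58  2269]
 [   75    39    23    35   729]
 [  112    47    23    33   728]]
((478.28472900390625, 244.88352966308594), (406.0458679199219, 118.36847686767578), 15.420936584472656)
((584.712158203125, 167.735107421875), (345.04705810546875, 148.07861328125), 79.59127044677734) [[   0    0  175  100 7908]
 [  10    6  160   87 9592]]
```

View pics/crop_top.png

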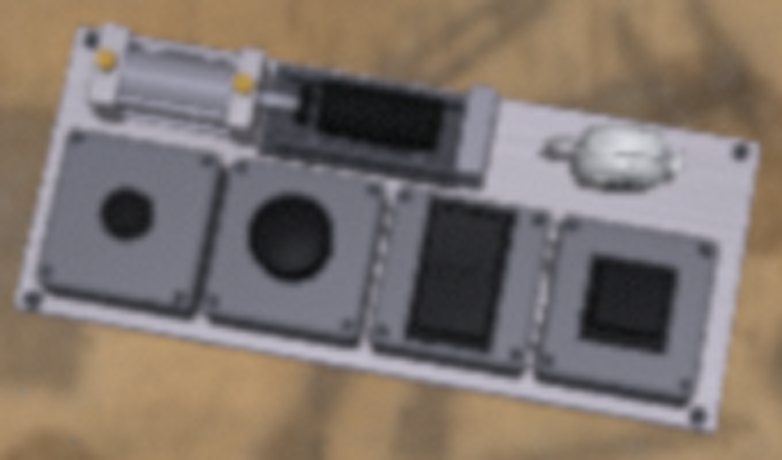

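The plate measures 345x148 mm, which matches the 344x146 given. The crop shows the small button at (127,213), mushroom at (291,237), rocker at (462,275) and key at (630,303). The black tube at (380,117) is in the nest. Look-alikes: the white and yellow tubes on the bench, which aren't meant. Next I'll refine the pose with both cameras.

```bash
cat >> h.py <<'E'
def st(o,yaw,p):
    c,s=np.cos(yaw),np.sin(yaw); p=np.atleast_2d(p); return np.c_[o[0]+c*p[:,0]-s*p[:,1],o[1]+s*p[:,0]+c*p[:,1],p[:,2]]
E
python3 - <<'E'
from h import *
from scipy.optimize import least_squares
c=camera_info('top')
f=240/np.tan(np.radians(c['fov_y'])/2)
# crop pixels -> known station points: screws of plate corners unknown; use plate corners z=.01 & tops
cr=lambda u,v:np.array([u/4.6+225-.39,v/4.6+195-.39])
pts=[((127,213),(0,.12,.057)),((291,237),(0,.04,.074)),((630,303),(0,-.12,.066)),
((80,28),(.1,.172,.01)),((760,143),(.1,-.172,.01)),((716,430),(-.046,-.172,.01)),((16,306),(-.046,.172,.01))]
U=np.array([cr(*a) for a,b in pts]); S=np.array([b for a,b in pts])
r=least_squares(lambda q:(w2px(c,st(q[:2],q[2],S))-U).ravel(),[.558,.1726,-.18],loss='soft_l1')
o,y=r.x[:2],r.x[2]; print('o',o,y,np.degrees(y)); print((w2px(c,st(o,y,S))-U).round(2))
T=st(o,y,[(.022,-.04,.065),(0,-.12,.066),(0,.04,.074),(0,.12,.057)]); print(T.round(4))
s=camera_info('side'); img=cv2.imread('pics/side0.png')
extra=st(o,y,[(.1,.172,.01),(.1,-.172,.01),(-.046,-.172,.01),(-.046,.172,.01)])
for q in w2px(s,np.r_[T,extra]): cv2.drawMarker(img,tuple(int(round(a*16)/16*1+.5) for a in q),(0,0,255),0,5,1)
cv2.imwrite('pics/side_chk.png',cv2.resize(img[200:315,255:410],None,fx=4.8,fy=4.8,interpolation=cv2.INTER_CUBIC))
E
```

```text
o [0.55646465 0.17283231] -0.1861910387041307 -10.66796070090365
[[-0.26  0.04]
 [-0.09 -0.64]
 [ 0.52 -1.1 ]
 [-0.28 -0.3 ]
 [ 0.44  0.29]
 [ 0.15  0.92]
 [-0.46  0.66]]
[[0.5707 0.1295 0.065 ]
 [0.5343 0.0549 0.066 ]
 [0.5639 0.2121 0.074 ]
 [0.5787 0.2908 0.057 ]]
```

View pics/side_chk.png

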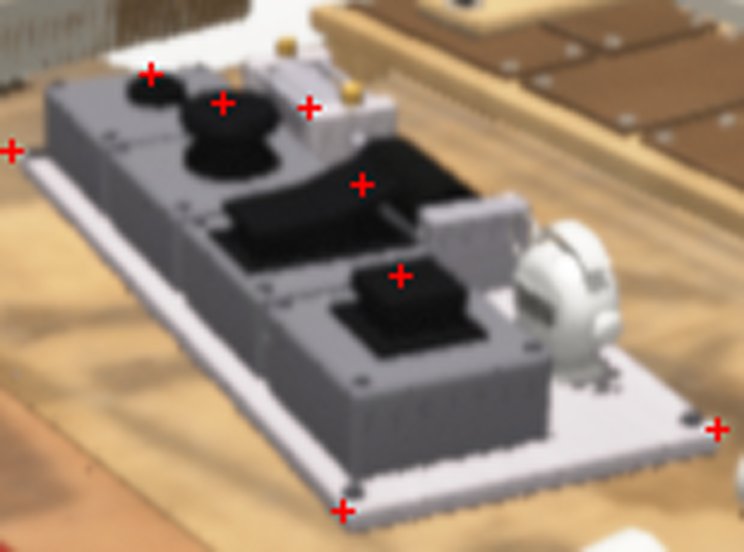

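>>> {"op": "apply_moves", "data": {"rows": [[[0, 0, 0], [0, 0, -0.095]], [[0, 0, 0], [0, 0, -0.095]], [[0, 0, 0], [0, 0, 0]], [[0, 0, 0], [0, 0, 0]]], "grip": 1, "force": 20}}

```text
clock: 0.43
tcp_pos: [0.2458, 0.6286, 0.2183]
ee_rot: [-0.0, 0.093, 0.996, -0.0]
contact_force: [-0.4, 0.4, 0.1]
opening: 0.0708
gripper_force: 0.0
```

The projected markers land on the mushroom and key to within about 2 mm. The rocker's ridged far end is up. I'll check the rocker's height profile along x.

Run:
```python
from h import *
c=camera_info('top'); o=np.array([.5565,.1728]); y=-.186
D=np.array([snapshot('top')[1] for _ in range(4)]);D[D==0]=np.nan
P=cloud(c,np.nanmean(D,0)).reshape(-1,3)
q=P[:,:2]-o; sx=q@[np.cos(y),np.sin(y)]; sy=q@[-np.sin(y),np.cos(y)]
for yc in(-.04,-.12,.04):
  print(yc,[(x,round(1e3*float(np.median(P[(abs(sx-x/1e3)<.0025)&(abs(sy-yc)<.01),2])),1)) for x in range(-50,66,5)])
```

```text
-0.04 [(-50, 0.4), (-45, 2.6), (-40, 11.2), (-35, 44.3), (-30, 49.4), (-25, 61.6), (-20, 62.1), (-15, 62.8), (-10, 63.0), (-5, 63.2), (0, 63.8), (5, 64.9), (10, 66.5), (15, 67.6), (20, 69.8), (25, 71.2), (30, 71.9), (35, 45.9), (40, 45.4), (45, nan), (50, 19.2), (55, 43.6), (60, 45.0), (65, 42.0)]
-0.12 [(-50, 1.0), (-45, 3.9), (-40, 11.8), (-35, 44.7), (-30, 46.7), (-25, 46.8), (-20, 47.9), (-15, 51.8), (-10, 66.6), (-5, 65.9), (0, 65.8), (5, 65.7), (10, 66.2), (15, 66.1), (20, 51.8), (25, 47.1), (30, 46.9), (35, 46.6), (40, 45.9), (45, nan), (50, 10.6), (55, 10.8), (60, 11.5), (65, 36.9)]
0.04 [(-50, 0.2), (-45, 2.7), (-40, 11.1), (-35, 43.9), (-30, 46.5), (-25, 46.8), (-20, 47.1), (-15, 71.0), (-10, 74.6), (-5, 74.4), (0, 74.8), (5, 74.7), (10, 74.8), (15, 74.1), (20, 73.1), (25, 46.4), (30, 47.0), (35, 46.7), (40, 46.0), (45, nan), (50, 15.2), (55, 29.5), (60, 30.9), (65, 39.3)]
  return _methods._mean(a, axis=axis, dtype=dtype,
  ret = ret.dtype.type(ret / rcount)
```

>>> {"op": "apply_moves", "data": {"rows": [[[0, 0, 0], [0, 0, 0]], [[-0.04, 0, 0], [0, 0, 0]], [[-0.04, 0, 0], [0, 0, 0]], [[-0.04, 0, 0], [0, 0, 0]]]}}

```text
clock: 0.97
tcp_pos: [0.3648, 0.6066, 0.2189]
ee_rot: [0.0, 0.091, 0.996, 0.0]
contact_force: [0.3, 0.9, -0.9]
opening: 0.0286
gripper_force: 0.0
```

>>> {"op": "apply_moves", "data": {"rows": [[[-0.022, -0.034, 0], [0, 0, 0]], [[-0.022, -0.034, 0], [0, 0, 0]], [[-0.022, -0.034, 0], [0, 0, 0]], [[-0.022, -0.034, 0], [0, 0, 0]], [[-0.022, -0.034, 0], [0, 0, 0]], [[-0.022, -0.034, 0], [0, 0, 0]], [[-0.022, -0.034, 0], [0, 0, 0]], [[-0.022, -0.034, 0], [0, 0, 0]], [[-0.022, -0.034, 0], [0, 0, 0]], [[-0.022, -0.034, 0], [0, 0, 0]], [[-0.022, -0.034, 0], [0, 0, 0]], [[-0.022, -0.034, 0], [0, 0, 0]]]}}

```text
clock: 1.97
tcp_pos: [0.5496, 0.1557, 0.219]
ee_rot: [0.0, 0.092, 0.996, 0.0]
contact_force: [1.2, 1.7, 0.4]
opening: 0.0007
gripper_force: 0.0
```

>>> {"op": "apply_moves", "data": {"rows": [[[-0.014, -0.011, 0.02], [0, 0, 0]], [[-0.014, -0.012, 0.03], [0, 0, 0]], [[0, 0, 0.03], [0, 0, 0]], [[0, 0, 0.02], [0, 0, 0]], [[0, 0, 0.01], [0, 0, 0]], [[0, 0, 0], [0, 0, 0]], [[0, 0, 0], [0, 0, 0]]]}}

```text
clock: 2.55
tcp_pos: [0.5728, 0.1301, 0.1095]
ee_rot: [0.0, 0.091, 0.996, 0.0]
contact_force: [0.5, -0.3, 1.1]
opening: 0.0006
gripper_force: 0.0
```

Run:
```python
from h import *
s=state(); o=np.array([.5565,.1728]); y=-.186; q=s['tcp_pos'][:2]-o
print(s, q@[np.cos(y),np.sin(y)],q@[-np.sin(y),np.cos(y)])
p,d=snapshot('side'); cv2.imwrite('pics/s1.png',cv2.resize(p[150:320,240:420],None,fx=3.5,fy=3.5,interpolation=cv2.INTER_CUBIC)[:,:,::-1])
```

```text
{'clock': 2.55, 'joints': array([ 1.79981232e-01, -2.34273457e-02,  1.76454008e+00, -4.11443198e-05,
        1.40008445e+00, -1.20796494e+00]), 'qvel': array([ 0.00207279, -0.01503218, -0.02341291,  0.00127931,  0.00210791,
       -0.00130887]), 'tau': array([-3.51642771e-01, -5.47587132e+01, -5.66795182e+01,  3.92419359e-03,
       -8.75866273e-02,  1.33617935e-02]), 'tcp_pos': array([0.57283676, 0.13013393, 0.10945739]), 'ee_rot': array([1.95930690e-04, 9.12942896e-02, 9.95823937e-01, 3.34780330e-05]), 'contact_force': array([ 0.52749358, -0.3007946 ,  1.05333397]), 'torque': array([ 0.02311196, -0.03593575, -0.0052589 ]), 'gripper_force': 0.0, 'opening': 0.0006338323378299439} 0.023945187863485318 -0.03890901093221394
```

View pics/s1.png

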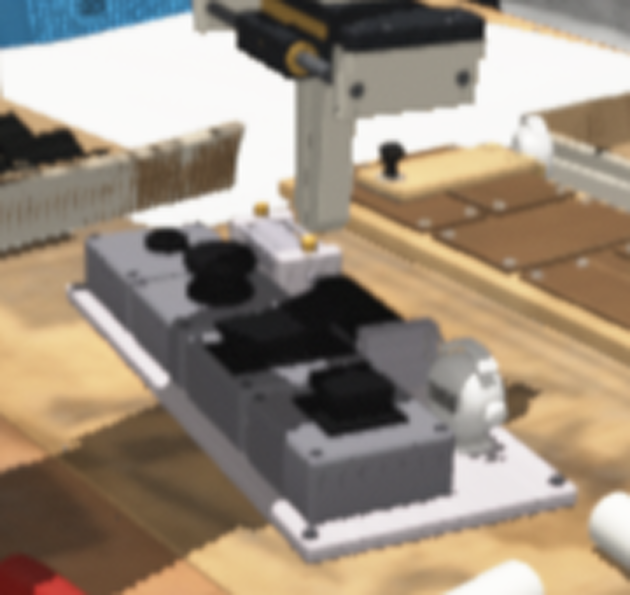

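The fingers hang over the rocker's far end, around (320,220) in the crop. Now I'll descend in steps, watching the force.

>>> {"op": "apply_moves", "data": {"rows": [[[0.001, 0, 0.02], [0, 0, 0]], [[0, 0, 0.015], [0, 0, 0]], [[0, 0, 0.004], [0, 0, 0]], [[0, 0, 0.004], [0, 0, 0]], [[0, 0, 0.003], [0, 0, 0]], [[0, 0, 0.003], [0, 0, 0]], [[0, 0, 0], [0, 0, 0]], [[0, 0, 0], [0, 0, 0]]]}}

```text
clock: 3.27
tcp_pos: [0.5727, 0.1303, 0.0618]
ee_rot: [0.001, 0.091, 0.996, 0.0]
contact_force: [0.4, -1.3, 10.3]
opening: 0.0002
gripper_force: 5.4
```

>>> {"op": "apply_moves", "data": {"rows": [[[0, 0, 0.002], [0, 0, 0]], [[0, 0, 0], [0, 0, 0]], [[0, 0, 0], [0, 0, 0]]]}}

```text
clock: 3.52
tcp_pos: [0.5729, 0.1303, 0.0614]
ee_rot: [0.002, 0.091, 0.996, 0.0]
contact_force: [-7.9, -1.7, 26.5]
opening: 0.0006
gripper_force: 13.2
```

>>> {"op": "apply_moves", "data": {"rows": [[[0, 0, 0.001], [0, 0, 0]], [[0, 0, 0], [0, 0, 0]], [[0, 0, 0], [0, 0, 0]]]}}

```text
clock: 3.77
tcp_pos: [0.573, 0.1303, 0.0612]
ee_rot: [0.002, 0.091, 0.996, 0.001]
contact_force: [-12.1, -3.5, 35.7]
opening: 0.0004
gripper_force: 17.2
```

>>> {"op": "apply_moves", "data": {"rows": [[[0, 0, -0.01], [0, 0, 0]], [[0, 0, -0.03], [0, 0, 0]], [[0.01, -0.03, -0.02], [0, 0, 0]], [[0.01, -0.04, 0], [0, 0, 0]], [[0, -0.01, 0], [0, 0, 0]], [[0, 0, 0], [0, 0, 0]]]}}

```text
clock: 4.27
tcp_pos: [0.5371, 0.0532, 0.1177]
ee_rot: [0.001, 0.092, 0.996, 0.0]
contact_force: [-0.8, 0.9, 0.3]
opening: 0.0007
gripper_force: 0.0
```

```bash
cat > chk.py <<'E'
from h import *
import warnings; warnings.simplefilter('ignore')
c=camera_info('top'); o=np.array([.5565,.1728]); y=-.186
S=lambda q:(q@[np.cos(y),np.sin(y)],q@[-np.sin(y),np.cos(y)])
print(state()['tcp_pos'],S(state()['tcp_pos'][:2]-o))
D=np.array([snapshot('top')[1] for _ in range(4)]);D[D==0]=np.nan
P=cloud(c,np.nanmean(D,0)).reshape(-1,3); sx,sy=S(P[:,:2]-o)
for yc in(-.04,-.12,.04):
  print(yc,[(x,round(1e3*float(np.median(P[(abs(sx-x/1e3)<.0025)&(abs(sy-yc)<.01),2])),1)) for x in range(-35,41,5)])
p,d=snapshot('side'); cv2.imwrite('pics/s.png',cv2.resize(p[150:320,240:420],None,fx=3.5,fy=3.5,interpolation=cv2.INTER_CUBIC)[:,:,::-1])
E
python3 chk.py; cp pics/s.png pics/s2.png
```

```text
[0.53713329 0.05324891 0.11774263] (np.float64(0.0030758372706161242), np.float64(-0.1210705264065345))
-0.04 [(-35, 47.5), (-30, 244.2), (-25, 243.8), (-20, 244.5), (-15, 244.4), (-10, 244.8), (-5, 244.8), (0, 245.3), (5, 245.6), (10, 288.7), (15, 324.3), (20, 327.8), (25, 332.5), (30, 331.0), (35, 245.6), (40, 328.5)]
-0.12 [(-35, 450.3), (-30, 454.6), (-25, 458.5), (-20, 462.7), (-15, 464.4), (-10, 466.7), (-5, 467.9), (0, 468.7), (5, 468.7), (10, 468.4), (15, 467.2), (20, 465.7), (25, 463.3), (30, 460.9), (35, 456.9), (40, 452.9)]
0.04 [(-35, 42.9), (-30, 46.5), (-25, 47.6), (-20, 47.0), (-15, 70.6), (-10, 74.3), (-5, 74.6), (0, 74.9), (5, 74.8), (10, 74.7), (15, 73.1), (20, 72.4), (25, 47.2), (30, 46.3), (35, 46.2), (40, 46.2)]
```

View pics/s2.png

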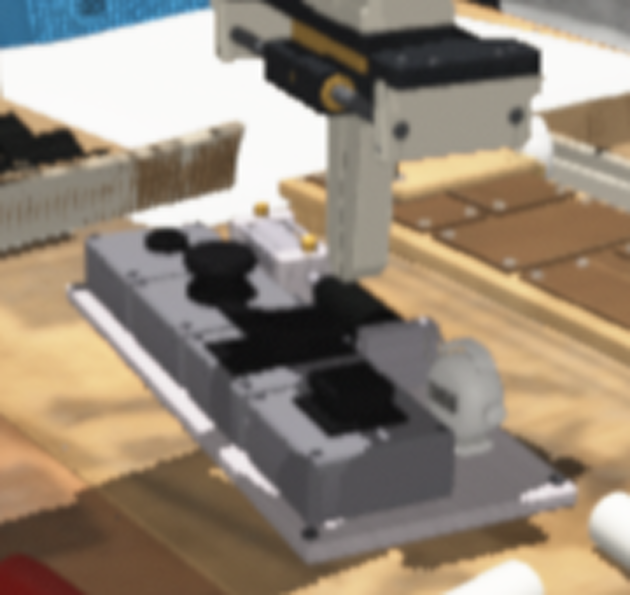

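The side picture shows the rocker partly hidden in shadow, with its near end around (230,310). The arm blocks the top camera, so I'll use the side depth for the rocker profile.

```bash
cat > chks.py <<'E'
from h import *
import warnings; warnings.simplefilter('ignore')
c=camera_info('side'); o=np.array([.5565,.1728]); y=-.186
S=lambda q:(q@[np.cos(y),np.sin(y)],q@[-np.sin(y),np.cos(y)])
def prof(D):
  P=cloud(c,D).reshape(-1,3); sx,sy=S(P[:,:2]-o)
  for yc in(-.04,-.12,.04):
    print(yc,[(x,round(1e3*float(np.median(P[(abs(sx-x/1e3)<.003)&(abs(sy-yc)<.01)&(P[:,2]<.09)&(P[:,2]>.05),2])),1)) for x in range(-30,36,5)])
  return P
prof(np.load('side_d.npy'))
D=np.array([snapshot('side')[1] for _ in range(4)]);D[D==0]=np.nan
prof(np.nanmean(D,0)); print(state()['clock'])
E
python3 chks.py
```

```text
-0.04 [(-30, 59.2), (-25, 60.6), (-20, 61.9), (-15, 62.3), (-10, 62.4), (-5, 62.8), (0, 62.8), (5, 63.9), (10, 65.0), (15, 67.4), (20, 68.8), (25, 70.7), (30, 71.6), (35, nan)]
-0.12 [(-30, nan), (-25, nan), (-20, 50.9), (-15, 59.5), (-10, 61.3), (-5, 65.9), (0, 65.4), (5, 65.8), (10, 66.0), (15, 65.5), (20, 64.6), (25, nan), (30, nan), (35, nan)]
0.04 [(-30, nan), (-25, nan), (-20, 68.7), (-15, 67.9), (-10, 69.5), (-5, 58.0), (0, 73.8), (5, 73.8), (10, 73.8), (15, 63.2), (20, 52.9), (25, nan), (30, nan), (35, nan)]
-0.04 [(-30, 68.7), (-25, 70.0), (-20, 70.7), (-15, 69.4), (-10, 66.9), (-5, 56.9), (0, 64.2), (5, 62.9), (10, 62.8), (15, 62.3), (20, 62.0), (25, 61.6), (30, 61.7), (35, 71.2)]
-0.12 [(-30, nan), (-25, nan), (-20, 50.3), (-15, 58.9), (-10, 64.1), (-5, 65.7), (0, 65.7), (5, 65.8), (10, 65.7), (15, 65.6), (20, 50.3), (25, 50.3), (30, nan), (35, nan)]
0.04 [(-30, nan), (-25, nan), (-20, 67.6), (-15, 68.4), (-10, 72.6), (-5, 57.5), (0, 65.8), (5, 74.0), (10, 73.9), (15, 73.2), (20, 66.9), (25, nan), (30, nan), (35, nan)]
4.7167
```

The rocker profile is now mirrored: the far end has dropped from 70.7 to 61.6 mm, so it is fully over. Next is the square key.

>>> {"op": "apply_moves", "data": {"rows": [[[0.001, 0, 0.03], [0, 0, 0]], [[0, 0, 0.015], [0, 0, 0]], [[0, 0, 0.004], [0, 0, 0]], [[0, 0, 0.003], [0, 0, 0]], [[0, 0, 0.003], [0, 0, 0]], [[0, 0, 0.002], [0, 0, 0]], [[0, 0, 0], [0, 0, 0]], [[0, 0, 0], [0, 0, 0]]]}}

```text
clock: 5.38
tcp_pos: [0.5369, 0.0552, 0.0602]
ee_rot: [0.001, 0.091, 0.996, 0.0]
contact_force: [0.6, 0.9, 1.9]
opening: 0.0006
gripper_force: 1.0
```

>>> {"op": "apply_moves", "data": {"rows": [[[0, 0, 0.002], [0, 0, 0]], [[0, 0, 0], [0, 0, 0]], [[0, 0, 0], [0, 0, 0]]]}}

```text
clock: 5.63
tcp_pos: [0.537, 0.0553, 0.06]
ee_rot: [0.001, 0.091, 0.996, 0.0]
contact_force: [-10.9, -0.7, 21.6]
opening: 0.0002
gripper_force: 11.4
```

>>> {"op": "apply_moves", "data": {"rows": [[[0, 0, -0.01], [0, 0, 0]], [[0, 0, -0.035], [0, 0, 0]], [[0, 0.035, -0.01], [0, 0, 0]], [[0.001, 0.04, 0], [0, 0, 0]], [[0, 0.04, 0], [0, 0, 0]], [[0, 0.035, 0], [0, 0, 0]], [[0, 0.009, 0], [0, 0, 0]], [[0, 0, 0], [0, 0, 0]]]}}

```text
clock: 6.3
tcp_pos: [0.5645, 0.2139, 0.1127]
ee_rot: [0.0, 0.09, 0.996, 0.0]
contact_force: [-0.5, 0.3, 0.1]
opening: 0.0002
gripper_force: 0.0
```

```bash
python3 chks.py|tail -4
python3 - <<'E'
from h import *
o=np.array([.5565,.1728]); y=-.186;q=state()['tcp_pos'][:2]-o;print(q@[np.cos(y),np.sin(y)],q@[-np.sin(y),np.cos(y)])
E
```

```text
-0.04 [(-30, nan), (-25, 70.7), (-20, 71.1), (-15, 69.4), (-10, 67.6), (-5, 56.3), (0, 64.1), (5, 63.4), (10, 62.8), (15, 62.3), (20, 62.0), (25, 61.6), (30, 62.1), (35, 60.5)]
-0.12 [(-30, nan), (-25, nan), (-20, 50.4), (-15, 54.9), (-10, 59.8), (-5, 60.3), (0, 60.3), (5, 60.5), (10, 60.5), (15, 60.1), (20, 59.7), (25, 50.0), (30, nan), (35, nan)]
0.04 [(-30, nan), (-25, nan), (-20, 66.4), (-15, 68.0), (-10, 72.3), (-5, 56.5), (0, 74.0), (5, 73.9), (10, 74.1), (15, 73.1), (20, 66.7), (25, nan), (30, nan), (35, nan)]
6.5
0.0007525109787355132 0.0386580624608348
```

The key reads 60.3 mm, so it is fully in. Next is the mushroom.

>>> {"op": "apply_moves", "data": {"rows": [[[0, 0.001, 0.02], [0, 0, 0]], [[0, 0, 0.013], [0, 0, 0]], [[0, 0, 0.004], [0, 0, 0]], [[0, 0, 0.002], [0, 0, 0]], [[0, 0, 0.002], [0, 0, 0]], [[0, 0, 0.002], [0, 0, 0]], [[0, 0, 0.002], [0, 0, 0]], [[0, 0, 0.001], [0, 0, 0]], [[0, 0, 0], [0, 0, 0]], [[0, 0, 0], [0, 0, 0]]]}}

```text
clock: 7.33
tcp_pos: [0.5648, 0.2127, 0.067]
ee_rot: [0.0, 0.091, 0.996, -0.0]
contact_force: [-0.2, -3.1, 5.6]
opening: 0.0003
gripper_force: 2.4
```

>>> {"op": "apply_moves", "data": {"rows": [[[0, 0, 0.001], [0, 0, 0]], [[0, 0, 0.001], [0, 0, 0]], [[0, 0, 0], [0, 0, 0]], [[0, 0, 0], [0, 0, 0]]]}}

```text
clock: 7.67
tcp_pos: [0.565, 0.2127, 0.0661]
ee_rot: [0.001, 0.091, 0.996, 0.0]
contact_force: [-4.7, -6.2, 16.3]
opening: 0.0005
gripper_force: 7.7
```

Run:
```python
from h import *
print(state()['contact_force'],state()['tcp_pos'])
p,d=snapshot('side'); cv2.imwrite('pics/s3.png',cv2.resize(p[150:320,240:420],None,fx=3.5,fy=3.5,interpolation=cv2.INTER_CUBIC)[:,:,::-1])
```

```text
[-4.74896869 -6.23128369 16.28344251] [0.56496938 0.21273547 0.06610338]
```

View pics/s3.png

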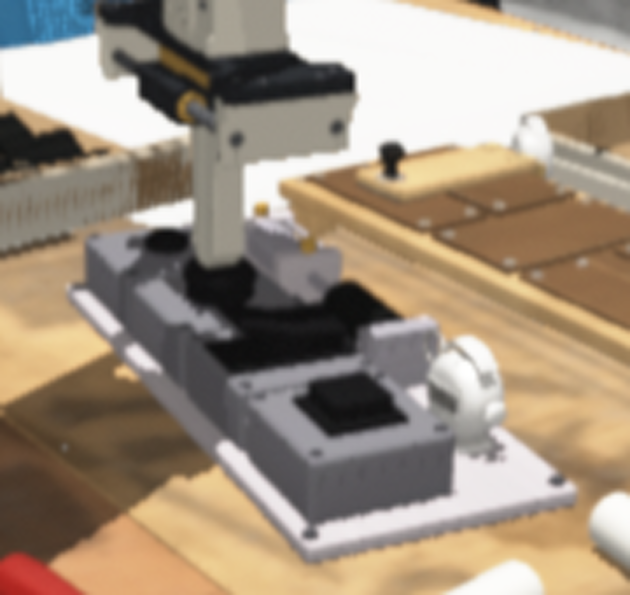

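The mushroom is held on its hard stop at z = 66.1 mm with 16 N. In the picture the cap is down at (220,285), the key is in at (350,395), the tube is pushed toward the stop near (365,310), and the tally at (465,395) hasn't moved. Handing in now.

```bash
python3 -c "
from rig import *
print(hand_in())"
```

```text
the job is handed in; nothing more can be done
None
```

I pressed the rocker fully over, then the square key fully in (it stayed in), and handed in at about 7.7 s with the mushroom held on its hard stop at 16 N; the tube looks close to its end stop in the last picture, though I did not measure that gap.

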